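# Set and lock the depth stop of a tamping stand

## Task

Two tamping stands stand on the coffee bar, each with a portafilter in its holder. On the stand with the light wooden-handled portafilter, press the yellow knob down until the depth stop's round foot touches the portafilter's rim, then lock the stop by pressing its raised red clamp lever down to level. Leave the other stand, with the black-handled portafilter, alone.

Things in the scene. Friction and masses are not known exactly. Their poses are not given: they have to be found in the camera images.
- stop_knob_top (a point): Centre of the flat top of the depth stop's yellow knob (46 mm across). Knob, 12 mm steel rod and black round foot (74 mm across) are one piece; the foot's underside is 156 mm below this point. Slides straight down only, through a white head (top at 195 mm). About 3 N moves it; friction keeps it where it is left. Starts 30 to 62 mm above touching; touching, this point is about 233 mm above the table.
- wood_pf_rim (a point): Centre of the top rim (70 mm across, z up) of the steel portafilter with the light wooden handle. It sits loosely in the stand's black ring, right under the stop's foot; its rim is 77 mm above the table, and its handle reaches 165 mm from here along its own -x: level, back towards the robot and towards the lever's side.
- clamp_pad (a point): Point on the upper face of the red lever pad (28 x 50 mm, 10 thick), 75 mm from the lever's level pivot, which is 35 mm from the rod on the stand's +y side, 185 mm high. The open lever rises outward from the rod at 40 to 50 degrees. Pushed straight down above this point (3 to 6 N) it swings to its end stop, level, upper face 190 mm above the table, and stays where it is left.
- clamp (a joint): Angle of the red clamp lever, rad: 0 is fully open (50 degrees above level), 0.87 is level against its end stop, locked. It starts between 0 and 0.15.
- spare_stand: The other tamping stand, same make, holding the black-handled portafilter; origin on the table under its rod. Base 150 x 170 mm, reaching 110 mm to its -y and 60 mm to its +y side; column on the -y side, red lever on the +y side reaching 95 mm from the rod, knob top up to 295 mm high. Not to be touched.
There are look-alikes about, which are no part of the job. Leave any green or pink look-alike of the part that bears wood_pf_rim alone.

How it is judged:
By the outcome, as a careful person would: the job done as asked, in the order asked, and still so for the second after the job is handed in, with the robot touching nothing.
It also fails if it takes over 38 s, if anything falls off the work surface, if the arm or the gripper's body presses on something with over 40 N, if the wrist force passes 120 N, or if a joint passes its speed limit or range.

## Robot

A 6-joint arm with a two-finger parallel gripper is mounted at the origin on the work surface. World frame = base frame: x ahead of the robot, y to its left, z up, the work surface at z = 0. Lengths are in mm, angles in rad, forces in N, time in s.
With the tool pointing down it reaches from about 350 to 775 mm from the base axis. Payload 7.3 kg.
Tool frame: the origin (TCP) lies between the finger pads; the fingertips stand 25 mm ahead of it and the grasp point (between the pads) lies 6 mm ahead of it; z points along the fingers, y is the direction in which the jaws open and shut (so a half turn about z gives the same grasp; the last joint's range is limited). The gripper opens to 92 mm and grips with 3 to 60 N. Pads are 19 mm wide; open, the fingers measure 130 mm over their backs; the gripper's body (75 mm by 190 mm) begins 47 mm behind the grasp point.
Start: joints at [-1.26, 0.342, 1.524, -0, 1.275, -0.146], TCP at [231.59, -471.178, 251.741] pointing down, gripper open.
Joint ranges: [-2.53, 2.53], [-0.77, 2.02], [0.04, 2.7], [-1, 4.14], [0.28, 2.66], [-3.11, 3.11]. Speed limits (rad/s): [2.57, 2.57, 3.14, 3.14, 3.14, 3.14].

## Interface

Orientations are given as [roll, pitch, yaw] about the fixed x, y, z axes, in that order (R = Rz(yaw) Ry(pitch) Rx(roll)).
In Python, from plant import get_obs, capture, calibration, close_job gives the robot as it stands. The module is installed in compiled form; this text tells all that it offers.
- The arm moves only by the shell command python3 -m jog 'ROWS'. ROWS is JSON, one flat list of numbers, 5 for each row, row after row: the closure, from 0 (fully open) to 1 (shut), then the shift along the tool's x, y, z in mm, then the turn about the tool's z in degrees. In form: [fingers, tx, ty, tz, yaw, fingers, tx, ty, tz, yaw, ...]. A call has 1 to 5 rows; each row shifts and turns the pose as measured when the row begins, along the tool's axes as they then stand; what a row does not reach is not made up. A row lasts 1/10 s, in which the tool goes at most 50 mm and 8.59 degrees, less where a joint would pass 70% of its speed; a pose out of reach is approached as far as the arm can. A call is refused whole if a number of a shift passes 50 or a number of a turn 8.59, either way. A call with a gripper value outside its range is refused whole. The fingers move at their own pace and stop on an object; the grip force is fixed at half the most. Time passes only in rows, so rows that do not move let the fingers close. It gives the time, the measured TCP pose, the force and the opening at its end, in the units of the state.
- get_obs(): the state, without advancing time (a new reading comes with each control period).
- capture(name): name is "scene" or "top" or "wrist"; returns (picture, depth): 480x640x3 uint8, red, green, blue; 480x640 float32, mm along the optical axis (not along the pixel's ray), 0 where there is no reading.
- calibration(name): a dict with "fovy" (degrees; the focal length in pixels is half the picture's height over the tangent of half this angle, whatever the lens; pixels are square), "cx", "cy" (the principal point, pixels), "k1" (the pictures are not rectified: a ray, as slopes to the right and down, at radius r is drawn at 1 + k1 r^2 times it, then the intrinsics apply), "R" (3x3) and "t" (3): a world point X has camera coordinates R X + t. Camera axes: x right, y down, z forward; pixel columns grow to the right and rows downward; lengths in mm; the calibration is good to about 2 mm. A picture is of the moment at which its call begins: read the wrist's pose just before it. calibration takes no time and is no camera call; for the wrist camera it gives the pose at the moment of the call.
- close_job(): hands the job in, once; it reports no verdict.
The state is a dict: "time": time; "joint_positions": joint angles; "dq": joint speeds; "tau": joint torques, N m; "tool_pos": TCP position; "tcp_rot": TCP orientation; "contact_force": force on the tool from outside, world axes, zero at the start; "moment": the same for the moment, N m; "grip_width": finger opening in mm.
Only numpy, scipy, OpenCV 4.12 (cv2) and the standard library are available. Lean on these libraries where they do the work, as an engineer would, in place of code of your own. Each camera call takes 0.05 s, during which the arm holds its last target.

## Working session

There is one attempt and no reset: what is moved stays moved. The work goes in short steps, Python scripts to look and compute and a shell command to move; the robot and the scene stay as the last step left them, time stands still between calls to the robot, and variables do not carry over. Pictures are saved under pics/ and viewed, and the job is handed in when it is done.

```bash
mkdir -p pics; cat > h.py <<'E'
import numpy as np, cv2, json
from plant import get_obs, capture, calibration
def snap(n,tag):
    c=calibration(n); p,d=capture(n)
    cv2.imwrite(f'pics/{tag}.png',p[:,:,::-1]); np.savez(f'pics/{tag}.npz',p=p,d=d,**{k:np.array(v) for k,v in c.items()})
def load(tag): return np.load(f'pics/{tag}.npz')
def K(c):
    f=240/np.tan(np.radians(float(c['fovy']))/2); return f
def ray(c,u,v):
    f=K(c); A=np.array([[f,0,float(c['cx'])],[0,f,float(c['cy'])],[0,0,1]])
    q=np.array([(u-A[0,2])/f,(v-A[1,2])/f]); s=q.copy()
    for _ in range(30): s=q/(1+float(c['k1'])*(s@s))
    return s
def world(c,u,v,z=None):
    "depth-based point (median 3x3) or intersect with plane z"
    s=ray(c,u,v); R=c['R'];t=c['t'].ravel()
    o=-R.T@t; dr=R.T@np.array([s[0],s[1],1])
    if z is not None: return o+dr*(z-o[2])/dr[2]
    w=c['d'][int(v)-1:int(v)+2,int(u)-1:int(u)+2]; w=w[w>0]
    return o+dr*np.median(w)
def proj(c,X):
    q=c['R']@np.array(X)+c['t'].ravel(); s=q[:2]/q[2]; s=s*(1+float(c['k1'])*(s@s)); f=K(c)
    return s*f+[float(c['cx']),float(c['cy'])]
def cloud(c):
    f=K(c); v,u=np.mgrid[0:480,0:640]
    q=np.stack([(u-float(c['cx']))/f,(v-float(c['cy']))/f],-1); s=q.copy()
    for _ in range(20): s=q/(1+float(c['k1'])*(s**2).sum(-1,keepdims=True))
    P=np.concatenate([s,np.ones((480,640,1))],-1)*c['d'][...,None]
    return (P-c['t'].ravel())@c['R']
E
python3 - <<'E'
from h import *
snap('scene','s0'); snap('top','t0'); o=get_obs(); print(o)
E
```

```text
{'time': 0.1, 'joint_positions': array([-1.25998401e+00,  3.42639647e-01,  1.52491009e+00, -1.26548953e-06,
        1.27538417e+00, -1.46034190e-01]), 'dq': array([ 4.46022743e-04, -7.11228607e-04, -4.08630729e-03, -9.42284984e-05,
       -1.75270443e-04, -3.69111804e-04]), 'tau': array([ 2.50040925e-03, -4.32005954e+01, -2.44694549e+01,  7.19690393e-02,
        5.25773282e-02, -2.90260061e-05]), 'tool_pos': array([ 231.49272223, -470.85048189,  251.12536614]), 'tcp_rot': array([-3.14026550e+00, -1.93975856e-04,  4.56846749e-01]), 'contact_force': array([ 0.72710298, -0.86952989, -0.99496656]), 'moment': array([-0.07118611,  0.04437028,  0.02123263]), 'grip_width': 91.71132260510971}
```

View pics/s0.png

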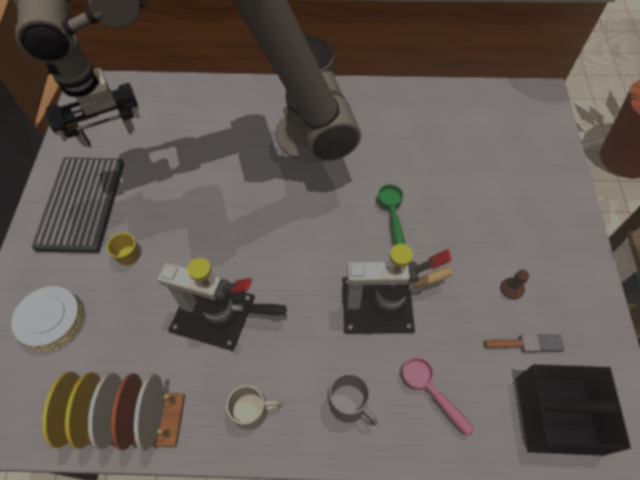

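View pics/t0.png

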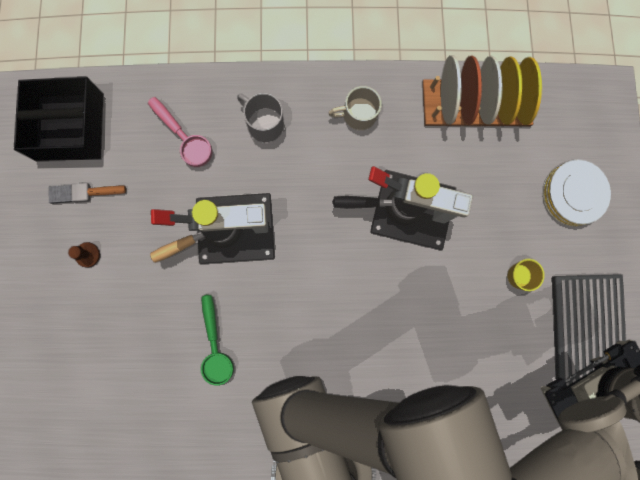

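Two stands are visible. The one with its knob at top (205,212) / scene (401,255) has the light wooden handle at top (175,248). The other, with its knob at top (427,186), has a black handle at top (355,202). The first fits the description. The green and pink portafilters are loose look-alikes. I'll enlarge and measure.

```bash
python3 - <<'E'
from h import *
a=cv2.imread('pics/t0.png')[170:290,130:290]; b=cv2.imread('pics/s0.png')[220:345,325:485]
cv2.imwrite('pics/crop0.png',np.vstack([cv2.resize(a,None,fx=4,fy=4,interpolation=2)[:300*2]]))
cv2.imwrite('pics/crop1.png',cv2.resize(b,None,fx=4,fy=4,interpolation=2))
for tag,box in (('t0',(130,290,170,290)),('s0',(325,485,220,345))):
    c=load(tag); P=cloud(c); p=c['p']; h=cv2.cvtColor(p,cv2.COLOR_RGB2HSV)
    m=np.zeros((480,640),bool); m[box[2]:box[3],box[0]:box[1]]=1
    y=m&(h[...,0]>22)&(h[...,0]<35)&(h[...,1]>180)&(h[...,2]>110)
    z=P[...,2]; print(tag,'yellow',y.sum(),np.percentile(z[y],[5,50,95]))
    t=y&(z>np.percentile(z[y],80)-6)
    print('pix',np.argwhere(t)[:,::-1].mean(0),'XYZ',P[t].mean(0),(P[t].min(0)+P[t].max(0))/2,np.ptp(P[t],axis=0))
    r=m&((h[...,0]<6)|(h[...,0]>174))&(h[...,1]>170)
    print('red',r.sum(),P[r].mean(0),P[r].min(0),P[r].max(0))
    w=m&(h[...,1]<40)&(h[...,2]>150)&(z>185)&(z<205); print('head',P[w].mean(0),P[w].min(0),P[w].max(0), cv2.minAreaRect(P[w][:,:2].astype(np.float32)))
E
```

```text
Traceback (most recent call last):
IndexError: index -1 is out of bounds for axis 0 with size 0
```

```bash
sleep 3; ls pics
```

```text
crop0.png
crop1.png
s0.npz
s0.png
t0.npz
t0.png
```

```bash
python3 - <<'E'
from h import *
print(cv2.cvtColor(load('t0')['p'],cv2.COLOR_RGB2HSV)[212,205])
for tag,box in (('t0',(130,290,170,290)),('s0',(325,485,220,345))):
    c=load(tag); P=cloud(c); p=c['p']; h=cv2.cvtColor(p,cv2.COLOR_RGB2HSV)
    print({k:c[k].tolist() for k in ('fovy','cx','cy','k1')})
    m=np.zeros((480,640),bool); m[box[2]:box[3],box[0]:box[1]]=1
    z=P[...,2]
    y=m&(h[...,0]>22)&(h[...,0]<35)&(h[...,1]>130)&(h[...,2]>110)&(c['d']>0)
    print(tag,'yellow',y.sum(),np.percentile(z[y],[5,50,95]))
    t=y&(z>np.percentile(z[y],80)-6)
    print('pix',np.argwhere(t)[:,::-1].mean(0),'XYZ',P[t].mean(0),(P[t].min(0)+P[t].max(0))/2,np.ptp(P[t],axis=0))
    r=m&((h[...,0]<6)|(h[...,0]>174))&(h[...,1]>170)&(c['d']>0)
    print('red',r.sum(),P[r].mean(0),P[r].min(0),P[r].max(0))
    w=m&(h[...,1]<60)&(h[...,2]>140)&(z>180)&(z<210); print('head',w.sum(),P[w].mean(0),P[w].min(0),P[w].max(0), cv2.minAreaRect(P[w][:,:2].astype(np.float32)))
E
```

```text
[ 32 157 200]
{'fovy': 45.00508630379272, 'cx': 314.4946548520304, 'cy': 240.35893883197969, 'k1': -0.13685236267573087}
t0 yellow 497 [263.17889482 266.70273747 269.65568762]
pix [204.2593361  212.13278008] XYZ [549.98971283 212.35473055 266.77894237] [550.31787026 212.85655054 267.11157341] [44.44494335 44.20877214  9.12845363]
red 259 [545.47397634 295.34422905 247.4892135 ] [532.96245867 276.71895472 224.88045391] [558.46177335 312.00761556 263.72774007]
head 1029 [551.96602412 155.35984177 195.7318253 ] [528.46670606 107.62939256 188.09000017] [575.63237687 235.45054182 205.28614059] ((552.150146484375, 172.2842559814453), (43.36431884765625, 127.70046997070312), 2.837266683578491)
{'fovy': 50.91660058068799, 'cx': 319.75824204027685, 'cy': 247.95780530101607, 'k1': 0.020793660817730725}
s0 yellow 336 [263.3911814  266.41163369 269.34098376]
pix [400.84477612 253.84477612] XYZ [551.40775788 211.22392949 266.41044552] [550.1631428  211.57323996 266.84894292] [44.83824764 41.08717821  9.95647449]
red 3 [547.80452248 305.61305834 260.00906807] [543.71371801 305.06170583 256.68016047] [555.85379831 306.0030356  262.22808758]
head 646 [555.87204286 161.988692   195.63876638] [532.38591087 109.93956668 188.66231357] [574.19903641 234.26936109 204.00188165] ((552.5619506835938, 172.27816772460938), (40.3447151184082, 124.10916137695312), 1.4974714517593384)
```

View pics/crop0.png

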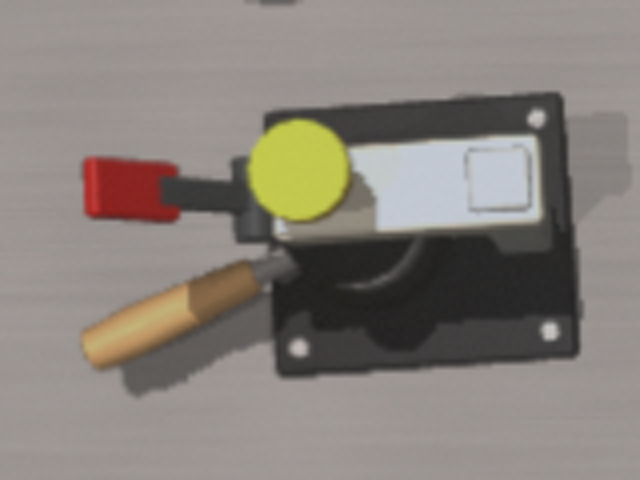

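View pics/crop1.png

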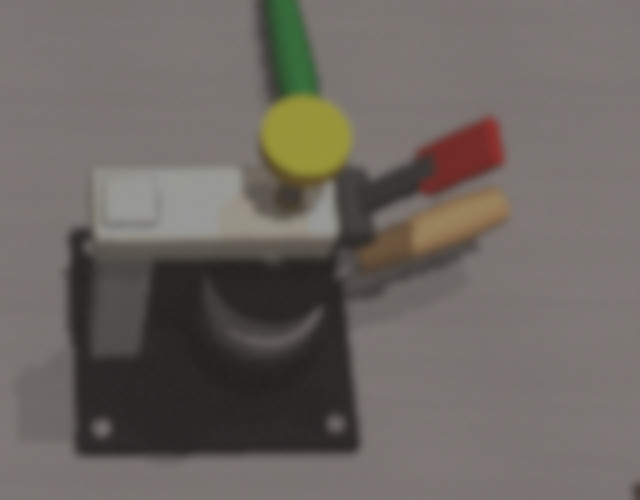

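The crops confirm the target: a yellow knob on the white head, red lever raised on the +y side, and a wooden handle below it.

- **Knob top:** both cameras agree on about (550.5, 212, 267), 34 mm above touching. This is within the stated 30–62 mm.
- **Stand yaw:** about 3°.
- **Lever pad:** about 83 mm out from the rod and 247 mm high, which matches a lever at about 47°.

First I'll close the fingers, rise and turn the tool to yaw 0.05.

```bash
python3 -m jog '[1,0,0,-30,7.8, 1,0,0,-30,7.8, 1,0,0,-30,7.8, 1,0,0,0,0]'
```

```text
time: 0.5
tool_pos: [231.2, -469.9, 341.4]
tcp_rot: [-3.133, 0.002, 0.032]
contact_force: [-0.3, 0.4, 0.3]
grip_width: 64.2
```

```bash
python3 -m jog '[1,21,-42,0,0, 1,21,-42,0,0, 1,21,-42,0,0, 1,21,-42,0,0, 1,21,-42,0,0]' && python3 -m jog '[1,21,-42,0,0, 1,21,-42,0,0, 1,21,-42,0,0, 1,21,-42,0,0, 1,21,-42,0,0]'
```

```text
time: 1.0
tool_pos: [329.0, -253.5, 337.6]
tcp_rot: [-3.128, 0.006, 0.029]
contact_force: [0.9, -0.3, 0.3]
grip_width: 24.3
time: 1.5
tool_pos: [427.6, -30.1, 336.0]
tcp_rot: [-3.125, 0.011, 0.034]
contact_force: [0.7, -0.4, 0.4]
grip_width: 0.5
```

```bash
python3 -m jog '[1,22,-40,0,0, 1,22,-40,0,0, 1,22,-40,0,0, 1,22,-40,0,0, 1,22,-40,0,0]' && python3 - <<'E'
from h import *
snap('wrist','w1'); snap('scene','s1'); o=get_obs(); print(o['tool_pos'],o['tcp_rot'],o['contact_force'])
E
```

```text
time: 2.0
tool_pos: [530.4, 184.3, 333.1]
tcp_rot: [-3.126, 0.017, 0.043]
contact_force: [0.8, 0.0, 0.0]
grip_width: 0.7
[530.97301453 186.86448575 331.55416131] [-3.12419523  0.01896553  0.04802179] [-1.34716235 -1.53098237 -0.39135263]
```

View pics/w1.png

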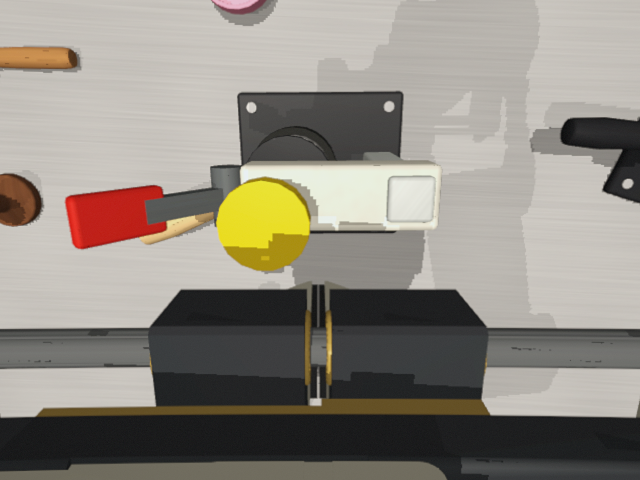

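View pics/s1.png

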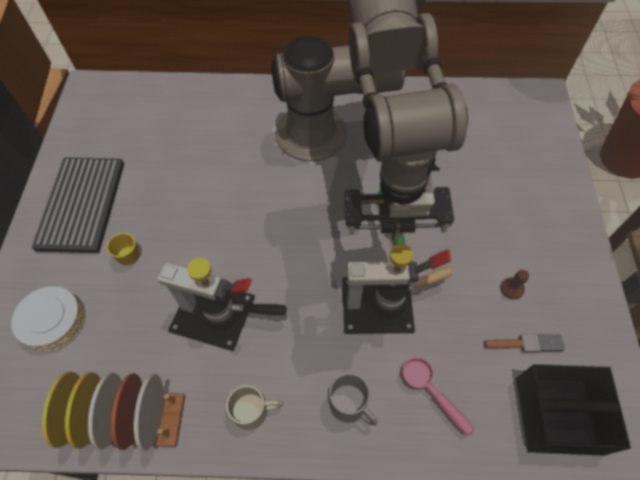

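The wrist view shows the knob at (264,224) and the red pad around (115,215), with the closed fingertips at about (318,295). The path is clear, so I'll refine the positions.

```bash
cat > tips.py <<'E'
from h import *
from scipy.spatial.transform import Rotation as Ro
def delta(target_tip_xy,tip_z):
    o=get_obs(); R=Ro.from_euler('xyz',o['tcp_rot']).as_matrix(); tip=o['tool_pos']+R[:,2]*25
    d=np.array([*target_tip_xy,tip_z])-tip
    print('t',o['time'],'tip',tip.round(1),'rot',o['tcp_rot'].round(3),'F',o['contact_force'].round(1),'tool delta',(R.T@d).round(1))
E
python3 - <<'E'
from tips import *
c=load('w1'); P=cloud(c); h=cv2.cvtColor(c['p'],cv2.COLOR_RGB2HSV)
print(world(c,264,224,266.7),world(c,264,224))
y=(h[...,0]>22)&(h[...,0]<35)&(h[...,1]>200)&(P[...,2]>240); y[:170]=0;y[275:]=0;y[:,:210]=0;y[:,320:]=0
print(y.sum(),(P[y].min(0)+P[y].max(0))/2,np.ptp(P[y],axis=0),np.median(P[y],axis=0))
r=((h[...,0]<6)|(h[...,0]>174))&(h[...,1]>200)&(P[...,2]>200); r[:,:60]=0;r[:,180:]=0
print(P[r].mean(0),P[r].min(0),P[r].max(0))
delta((550.5,212),285)
E
```

```text
[551.16012791 212.52777049 266.7       ] [551.05762232 212.58093468 266.30699236]
6452 [564.9185375  210.75120778 358.15407027] [ 75.29297576  49.76884248 211.26582726] [550.65103855 212.80177174 265.83718354]
[546.7290661  295.1545023  247.05104474] [531.73689644 185.86678653 223.38131905] [602.56502538 312.24475815 463.7869839 ]
t 2.1 tip [530.5 187.3 306.6] rot [-3.124  0.019  0.048] F [-1.3 -1.5 -0.4] tool delta [ 21.6 -23.4  21.6]
```

```bash
python3 -m jog '[1,11,-12,0,0, 1,11,-12,0,0, 1,0,0,12,0, 1,0,0,0,0]' && python3 -c "
from tips import *
delta((551,212.5),267)"
```

```text
time: 2.5
tool_pos: [550.3, 212.6, 313.6]
tcp_rot: [-3.127, 0.027, 0.055]
contact_force: [-0.2, -0.0, -0.8]
grip_width: 0.4
t 2.5 tip [549.6 212.9 288.7] rot [-3.127  0.027  0.055] F [-0.2 -0.  -0.8] tool delta [ 1.9  0.8 21.6]
```

```bash
python3 -m jog '[1,1,0,12,0, 1,1,0,6,0, 1,0,0,4,0, 1,0,0,4,0, 1,0,0,4,0]'&& python3 -m jog '[1,0,0,5,0, 1,0,0,5,0, 1,0,0,5,0, 1,0,0,0,0]' && python3 -c "
from tips import *
delta((551,212.5),233)"
```

```text
time: 3.0
tool_pos: [550.6, 210.6, 283.7]
tcp_rot: [-3.126, 0.025, 0.054]
contact_force: [-1.0, 0.9, 3.2]
grip_width: 0.4
time: 3.4
tool_pos: [550.4, 210.5, 268.4]
tcp_rot: [-3.126, 0.023, 0.054]
contact_force: [-0.8, -0.6, 0.8]
grip_width: 0.4
t 3.4 tip [549.8 210.9 243.4] rot [-3.126  0.023  0.054] F [-0.8 -0.6  0.8] tool delta [ 1.5 -1.4 10.4]
```

```bash
python3 -m jog '[1,0,0,3,0, 1,0,0,3,0, 1,0,0,2,0]'; python3 -m jog '[1,0,0,1.5,0]';python3 -m jog '[1,0,0,1.5,0]'
```

```text
time: 3.7
tool_pos: [550.4, 210.5, 260.0]
tcp_rot: [-3.126, 0.023, 0.054]
contact_force: [0.3, 0.1, 3.3]
grip_width: 0.6
time: 3.8
tool_pos: [550.4, 210.5, 258.4]
tcp_rot: [-3.126, 0.023, 0.054]
contact_force: [0.3, 0.3, 4.5]
grip_width: 0.4
time: 3.9
tool_pos: [550.5, 210.5, 258.2]
tcp_rot: [-3.126, 0.021, 0.054]
contact_force: [-4.5, -0.9, 18.9]
grip_width: 0.4
```

Force rose sharply at tip height 233.2 mm, so the foot is on the rim. I'll retreat and check.

```bash
python3 -m jog '[1,0,0,0,0, 1,0,0,-5,0, 1,0,0,-25,0, 1,0,0,-30,0, 1,0,0,0,0]' && python3 - <<'E'
from tips import *
snap('wrist','w2'); snap('scene','s2')
c=load('s2'); b=c['p'][220:345,325:485,::-1]; a=c['p']
cv2.imwrite('pics/crop2.png',cv2.resize(b,None,fx=4,fy=4,interpolation=2))
delta((545.5,309),275)
E
```

```text
time: 4.4
tool_pos: [550.6, 209.1, 318.2]
tcp_rot: [-3.128, 0.028, 0.054]
contact_force: [-0.4, 0.4, 0.1]
grip_width: -0.1
t 4.5 tip [548.5 209.1 289.4] rot [-3.129  0.034  0.054] F [-0.   0.2 -0.2] tool delta [  2.9 -99.7  15.6]
```

View pics/w2.png

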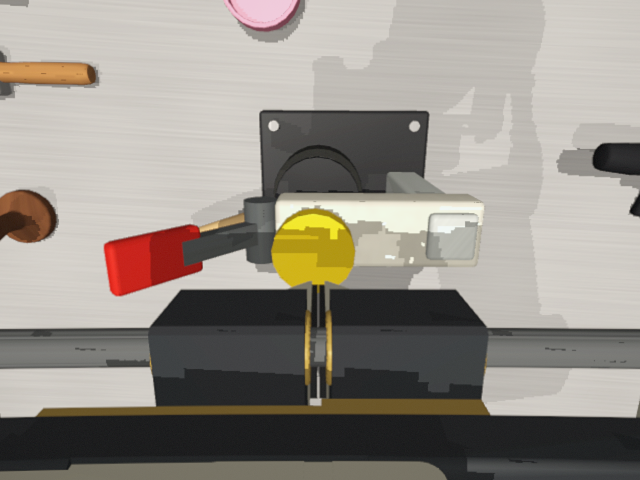

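View pics/crop2.png

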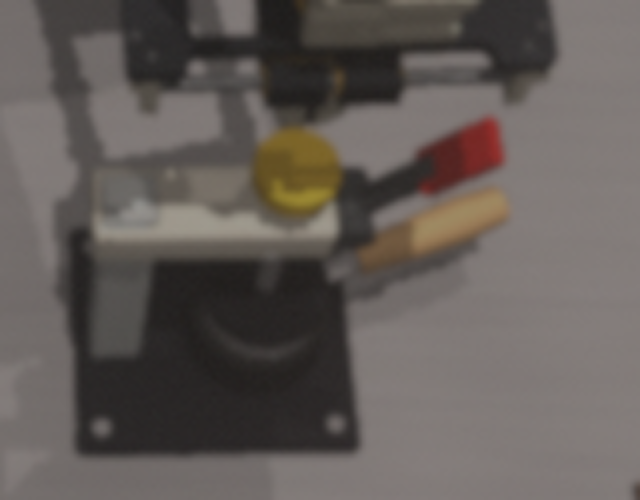

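The knob is down (now at crop (297,170)) and the lever is still raised. I'll check the knob height by depth.

```bash
python3 - <<'E'
from tips import *
c=load('w2');P=cloud(c); print('knob w',np.median(P[220:275,290:340].reshape(-1,3),axis=0))
print('pad w',np.median(P[255:270,125:180].reshape(-1,3),axis=0))
c=load('s2');P=cloud(c); print('knob s',np.median(P[256:268,392:405].reshape(-1,3),axis=0))
E
python3 -m jog '[1,0,-30,0,0, 1,0,-35,0,0, 1,0,-30,0,0, 1,0,0,0,0]' && python3 -c "
from tips import *
delta((545.5,309),265)"
```

```text
knob w [553.67335362 212.51898962 231.88915248]
pad w [545.39013247 294.91204227 245.49724196]
knob s [551.89923397 209.46206582 232.68530269]
time: 4.9
tool_pos: [542.8, 304.8, 309.2]
tcp_rot: [-3.133, 0.045, 0.05]
contact_force: [0.0, -0.3, -0.5]
grip_width: 0.4
t 4.9 tip [541.7 305.  284.2] rot [-3.133  0.045  0.05 ] F [ 0.  -0.3 -0.5] tool delta [ 4.8 -3.7 19. ]
```

```bash
python3 -m jog '[1,4,-2,12,0, 1,0,0,8,0, 1,0,0,8,0, 1,0,0,8,0, 1,0,0,8,0]' && python3 -m jog '[1,0,0,8,0, 1,0,0,8,0, 1,0,0,8,0]' && python3 -c "
from tips import *
delta((545.5,309),190)"
```

```text
time: 5.4
tool_pos: [545.2, 318.5, 270.7]
tcp_rot: [-3.102, 0.03, 0.055]
contact_force: [-3.6, 13.6, 15.2]
grip_width: 0.4
time: 5.7
tool_pos: [544.3, 329.1, 253.6]
tcp_rot: [-3.075, 0.017, 0.057]
contact_force: [-2.3, 11.1, 8.0]
grip_width: 0.0
t 5.7 tip [543.8 330.7 228.7] rot [-3.075  0.017  0.057] F [-2.3 11.1  8. ] tool delta [ 1.1 24.3 37.1]
```

The fingers drifted outward along the slope. I'll lift and look.

```bash
python3 -m jog '[1,0,0,-20,0, 1,0,0,-20,0, 1,0,0,-15,0, 1,0,0,0,0]' && python3 - <<'E'
from tips import *
snap('wrist','w3'); delta((545.5,309),265)
c=load('w3'); P=cloud(c); h=cv2.cvtColor(c['p'],cv2.COLOR_RGB2HSV)
r=((h[...,0]<6)|(h[...,0]>174))&(h[...,1]>200)&(P[...,2]>190)&(P[...,2]<275)&(abs(P[...,0]-545)<30)&(P[...,1]>260)
print(P[r].mean(0),P[r].min(0),P[r].max(0)); q=P[r]; A=np.polyfit(q[:,1],q[:,2],1); print(np.degrees(np.arctan(A[0])))
E
```

```text
time: 6.1
tool_pos: [544.7, 322.2, 305.5]
tcp_rot: [-3.077, 0.023, 0.054]
contact_force: [0.6, 0.2, -0.0]
grip_width: 0.2
t 6.15 tip [543.6 323.5 279.1] rot [-3.078  0.025  0.054] F [0.4 0.5 0.1] tool delta [ 1.5 15.5 13.1]
[546.23811922 316.59969411 219.65532858] [530.98803621 290.42754862 206.00700251] [559.55592016 336.99942937 228.82133505]
23.45206158262515
```

View pics/w3.png

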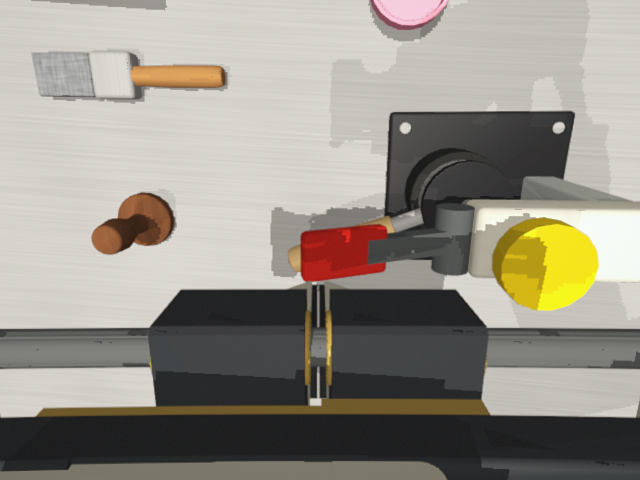

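The lever is halfway at about 23°, and the knob is still down. I'll press again over the pad centre, correcting the sideways drift.

```bash
python3 -m jog '[1,1,5,16,0, 1,0,0,16,0, 1,0,0,16,0]' && python3 -m jog '[1,0,2,6,0, 1,0,2,6,0, 1,0,2,6,0]'&& python3 -c "
from tips import *
delta((545.5,320),190)"
```

```text
time: 6.45
tool_pos: [544.4, 317.7, 252.2]
tcp_rot: [-3.078, 0.025, 0.051]
contact_force: [-1.0, 1.2, -0.0]
grip_width: 0.2
time: 6.75
tool_pos: [543.3, 311.4, 229.5]
tcp_rot: [-3.079, 0.03, 0.05]
contact_force: [0.6, 1.2, 4.0]
grip_width: 0.3
t 6.75 tip [542.4 312.9 204.5] rot [-3.079  0.03   0.05 ] F [0.6 1.2 4. ] tool delta [ 3.8 -6.  14.8]
```

```bash
python3 -m jog '[1,1,-2,5,0, 1,1,-2,4,0, 1,0,0,2,0]';python3 -m jog '[1,0,0,2,0]';python3 -m jog '[1,0,0,1.5,0]'; python3 -c "
from tips import *
delta((545.5,320),190)"
```

```text
time: 7.05
tool_pos: [544.7, 315.3, 217.9]
tcp_rot: [-3.081, 0.031, 0.049]
contact_force: [-0.6, 0.1, 3.4]
grip_width: 0.1
time: 7.15
tool_pos: [544.7, 315.5, 216.0]
tcp_rot: [-3.081, 0.03, 0.049]
contact_force: [-0.6, -0.7, 3.6]
grip_width: 0.4
time: 7.25
tool_pos: [544.8, 315.6, 215.1]
tcp_rot: [-3.081, 0.03, 0.049]
contact_force: [-4.1, -2.2, 11.7]
grip_width: 0.3
t 7.25 tip [544.  317.1 190.2] rot [-3.081  0.03   0.049] F [-4.1 -2.2 11.7] tool delta [ 1.7 -2.8  0.3]
```

```bash
python3 -m jog '[1,0,0,1.5,0]'; python3 -m jog '[1,0,0,0,0, 1,0,0,-15,0, 1,0,0,-35,0, 1,0,0,-40,0, 1,0,0,0,0]' ; python3 - <<'E'
from tips import *
snap('wrist','w4'); snap('top','t4'); snap('scene','s4'); delta((545.5,309),265)
c=load('s4'); cv2.imwrite('pics/crop4.png',cv2.resize(c['p'][220:345,325:485,::-1],None,fx=4,fy=4,interpolation=2))
c=load('w4'); P=cloud(c); h=cv2.cvtColor(c['p'],cv2.COLOR_RGB2HSV)
r=((h[...,0]<6)|(h[...,0]>174))&(h[...,1]>200)&(P[...,2]>170)&(P[...,2]<275)&(abs(P[...,0]-545)<30)&(P[...,1]>260)
q=P[r]; print(np.median(q,axis=0),q.min(0),q.max(0)); q=q[abs(q[:,0]-545)<8]; A=np.polyfit(q[:,1],q[:,2],1); print(np.degrees(np.arctan(A[0])))
y=(h[...,0]>22)&(h[...,0]<35)&(h[...,1]>200)&(abs(P[...,0]-550)<20)&(abs(P[...,1]-212)<20); print('knob',y.sum(),np.median(P[y],axis=0))
E
```

```text
time: 7.35
tool_pos: [544.8, 315.6, 215.1]
tcp_rot: [-3.081, 0.028, 0.049]
contact_force: [-3.4, -3.7, 13.6]
grip_width: 0.4
time: 7.85
tool_pos: [547.2, 310.6, 306.4]
tcp_rot: [-3.081, 0.03, 0.05]
contact_force: [0.7, 0.4, 0.5]
grip_width: 0.7
t 8.0 tip [544.  311.3 274.9] rot [-3.084  0.041  0.05 ] F [-0.7 -0.1 -0.5] tool delta [1.8 2.9 9.7]
[544.54928381 321.97882285 188.67378309] [530.36330698 295.55506499 184.60102101] [559.228208   344.13921526 190.97369517]
-0.31577915054629657
knob 5838 [551.26480012 213.4576097  231.95856503]
```

View pics/w4.png

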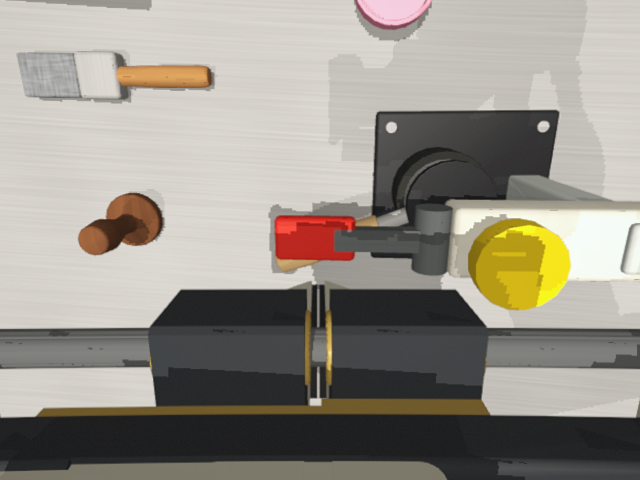

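View pics/crop4.png

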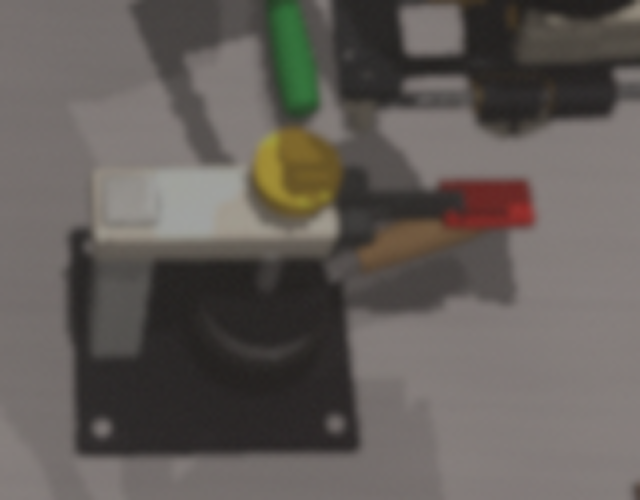

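View pics/t4.png

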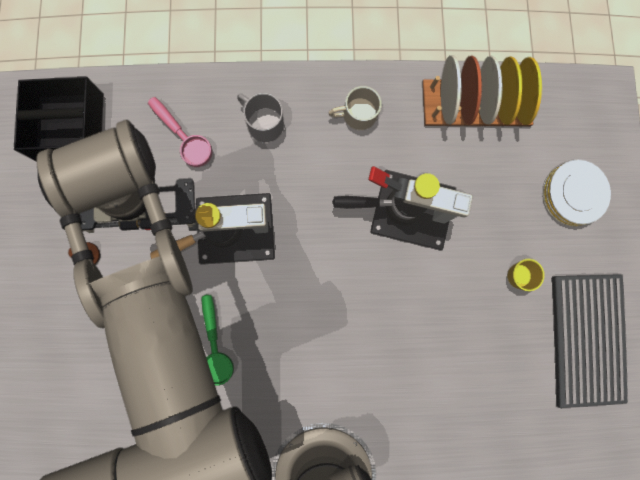

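The lever is level (-0.3°, face at about 189 mm) and the knob top is at about 232 mm. The stand hasn't moved, the spare stand is untouched, and the robot is clear. I'm handing in.

```bash
python3 -c "
from plant import *
print(close_job())"
```

```text
the job is handed in; nothing more can be done
None
```

The job is done and handed in at about 8 s on the robot's clock. On the wooden-handled stand I pressed the yellow knob down until the foot touched the rim, then pressed the red lever down to its level end stop.

**Last checks**
- **Knob:** the force rose sharply to 19 N with the fingertips at 233.2 mm. Afterwards the cameras read the knob top at about 232 mm, within their 2 mm accuracy of the expected 233. I judged contact by force and height, because the foot meeting the rim was not directly visible.
- **Lever:** the camera read it 0.3° from level with its upper face at about 189 mm. The end stop was felt at 190 mm with about 12–14 N.
- **Surroundings:** the stand, the portafilter, the spare stand and the look-alikes had not visibly moved, and the robot was touching nothing.

**One hitch:** on the first lever press the fingers slid about 25 mm outward along the slope, with sideways force up to about 14 N. I lifted at half travel, re-centred over the pad and finished the press.

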